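# Mesh the splined ring mandrel in the engraving vise and hold it home

### The arm

A 7-joint arm with a two-finger parallel gripper is mounted at the origin on the work surface. World frame = base frame: x ahead of the robot, y to its left, z up, the work surface at z = 0. Lengths are in m, angles in rad, forces in N, time in s.
With the tool pointing down it reaches from about 0.4 to 0.85 m from the base axis. Payload 10.4 kg.
Tool frame: the origin (TCP) lies between the finger pads, 19 mm behind the fingertips; this is the grasp point; z points along the fingers, y is the line along which they close (so a half turn about z gives the same grasp; the last joint's range is limited). The gripper opens to 87 mm and grips with 3 to 60 N. Pads are 19 mm wide; open, the fingers measure 117 mm over their backs; the gripper's body (75 mm by 190 mm) begins 51 mm behind the grasp point.
Start: joints at [-1.147, 0.332, -0.065, 1.46, 0.022, 1.35, -0.088], TCP at [0.27, 0.564, 0.241] pointing down, gripper open.
Joint ranges: [-2.6, 2.6], [-0.5, 2.12], [-1.47, 1.34], [0.16, 2.42], [-1.27, 4.41], [0.06, 2.06], [-2.6, 2.6]. Speed limits (rad/s): [2.22, 2.22, 2.79, 2.79, 3.14, 3.14, 3.14].

### API

Orientations are given as a rotation vector (axis times angle).
In Python, from rig import robot gives the robot as it stands.
- The arm moves only by the shell command python3 -m creep 'ROWS'. ROWS is JSON, a list of rows, each a list of 7 numbers: the shift along the tool's x, y, z each as a share of 0.05 m, from -1 to 1, then the turn, a rotation vector about the tool's x, y, z each as a share of 4 degrees, from -1 to 1, then the closure, from -1 (fully open) to 1 (shut). A call has 1 to 5 rows; each row shifts and turns the commanded pose from where the row before left it, along the tool's axes as they then stand; what a row does not reach is not made up. A row lasts 1/10 s, in which the tool goes at most 50 mm and 8.59 degrees, less where a joint would pass 70% of its speed; a pose out of reach is approached as far as the arm can. A call with a number of a shift or a turn outside -1 to 1 is refused whole. A call with a gripper value outside its range is refused whole. The fingers move at their own pace and stop on an object; the grip force is fixed at half the most. Time passes only in rows, so rows that do not move let the fingers close. It gives the time, the measured TCP pose, the force, the opening and the grip force at its end, in the units of the state.
- robot.sense(): the state, without advancing time (a new reading comes with each control period).
- robot.camera(name): name is "side" or "top" or "wrist"; returns the picture (420x560x3 uint8, red, green, blue); there is no depth.
- robot.get_calibration(name): a dict with "mtx" (3x3 intrinsics, pixels), "dist" ([k1, k2, p1, p2, k3] as OpenCV has them; the pictures are not rectified), "world_to_cam" (4x4, takes a point from world to camera coordinates). Camera axes: x right, y down, z forward; pixel columns grow to the right and rows downward; lengths in m; the calibration is good to about 2 mm. A picture is of the moment at which its call begins: read the wrist's pose just before it. get_calibration takes no time and is no camera call; for the wrist camera it gives the pose at the moment of the call.
- robot.job_done(): hands the job in; it is judged then, once.
The state is a dict: "clock": time; "qpos": joint angles; "qd": joint speeds; "joint_efforts": joint torques, N m; "tcp_pos": TCP position; "orientation": TCP orientation; "wrist_force": force on the tool from outside, world axes, zero at the start; "moment": the same for the moment, N m; "grip_width": finger opening in m; "grip_force": force on a finger pad.
Only numpy, scipy, OpenCV 4.12 (cv2) and the standard library are available. Lean on these libraries where they do the work, as an engineer would, in place of code of your own. Each camera call takes 0.05 s, during which the arm holds its last target. There are 200 camera calls.

### The job

Take the ring mandrel with the square neck out of the walnut rack and put its splined foot into the bore of the engraving vise. Feel for the place where the splines mesh by turning it, then push it down against the spring until its collar is fully home on the vise, and finish still gripping it and pressing it home so the clamp could be tightened; leave the other tools, the watch, the signet ring and the loupe where they are.

Things in the scene. Friction and masses are not known exactly. Their poses are not given: they have to be found in the camera images.
- mandrel: Black ring mandrel, upright in any one rack hole, 102 mm tall, about 250 g. Origin: centre of its underside, z up. From the bottom: steel foot to z = 34 mm: a cross of four splines along its x and y, 26 mm across, each 9 mm wide, wedge-pointed over the lowest 4.5 mm, 11 mm core; collar 46 mm wide to z = 42 mm; square neck; thin taper. A quarter turn gives the same fit.
- mandrel_neck (a point): Grip point in the middle of the mandrel's square neck, on its axis, 57.5 mm above its origin. Neck 20 x 20 mm from 42 to 73 mm above the origin, faces square to the mandrel's x and y, so in line with the splines; above it a round taper 14 to 10 mm thick. With the TCP 63 mm above the origin the fingertips stand just over the collar.
- rack: Fixed walnut block 60 x 245 x 45 mm, origin at the centre of its underside, long side along its y. Three round 33 mm holes, 40 mm deep, at y = -90, 0, +90 mm; each tool hangs with its collar on the block's top, its origin 11 mm above the table; it must rise 34 mm to clear.
- vise_mouth (a point): Centre of the bore's mouth on the top face of the fixed steel engraving vise, 75 mm above the table, z up. The head is a 90 mm square block on a 110 mm round base. The bore starts round, 30.4 mm wide, with a 3 mm chamfer, 14 mm deep. Fully home, the foot's underside is 34 mm below the mouth and the collar lies on the top face.
- vise_ledge (a point): Centre of the ledge at the bottom of the round bore, 14 mm below the mouth. Below it: a cross of slots 12 mm wide, 31 mm across, 26 mm deep. Its angle varies, is fixed in each run and is not told by any pose: feel for it or look down the bore. Unmeshed, the foot stops on the ledge; within about 0.1 rad of the slots it drops past it, to the ejector 12 mm lower.
- ejector (a joint): Travel of the ejector pin in the vise, m: 0 = up, grows as the foot pushes it down, 0.008 with the mandrel fully home. Its spring pushes with 6 N when up and about 10 N at home, so the mandrel rises again if not held down.
- plain_mandrel: the second tool in the rack (to be left): same 46 mm collar, round black cone above it, 24 mm tapering to 14 mm, no square. Origin: centre of its underside.
- punch: the third tool in the rack (to be left): same 46 mm collar, thin 12 mm round stem widening to a 28 mm mushroom knob. Origin: centre of its underside.
- watch: silver pocket watch lying flat, 46 mm diameter, 11 mm thick (leave alone). Origin: centre of its underside.
- signet: gold signet ring lying flat, 23 mm diameter, 10 mm high (leave alone). Origin: centre of its underside.
- loupe: chrome jeweler's loupe, 34 mm diameter, 24 mm high, with a 45 mm long swing arm along its +x (leave alone). Origin: centre of its underside.
Things that resemble listed ones, but are neither listed nor needed, are in the scene too. Leave any purple look-alike of the mandrel alone.

How it is judged:
On the way, in this order (a step that is already met when the one before it is completed fails the run):
1. the mandrel is lifted clear of the rack (height (world z) of mandrel above 0.052 m), for 0.1 s.
2. its foot is in the pilot bore of the vise (z of mandrel in the frame of vise_mouth below -0.008 m and horizontal distance between mandrel and vise_mouth below 0.004 m), for 0.05 s.
At the end, for the whole second after the job is handed in: The mandrel stands upright (within 4.5 degrees) in the bore, centred within 4 mm, its splines meshed and its foot at least 32 mm below the mouth (collar within 2 mm of the vise's top), the ejector pushed down more than 5.5 mm, still, and the fingers still hold it with more than 3 N (z of mandrel in the frame of vise_mouth below -0.032 m and horizontal distance between mandrel and vise_mouth below 0.004 m and angle between mandrel's own z axis and vertical below 0.08 rad and value of joint ejector above 0.0055 m and contact force between mandrel and the fingers above 3 N and linear speed of mandrel below 0.02 m/s); the arm keeps its last pose, push and grip.
It fails at once if a bystander was moved by more than 20 mm (distance of plain_mandrel from where it was at the start of the episode above 0.02 m).
It fails at once if a bystander was moved by more than 20 mm (distance of punch from where it was at the start of the episode above 0.02 m).
It fails at once if a bystander was moved by more than 25 mm (distance of watch from where it was at the start of the episode above 0.025 m).
It fails at once if a bystander was moved by more than 25 mm (distance of signet from where it was at the start of the episode above 0.025 m).
It fails at once if a bystander was moved by more than 25 mm (distance of loupe from where it was at the start of the episode above 0.025 m).
It also fails if it takes over 58 s, if anything falls off the work surface, if the arm or the gripper's body presses on something with over 40 N, if the wrist force passes 120 N, or if a joint passes its speed limit or range.

## Working session

There is one attempt and no reset: what is moved stays moved. The work goes in short steps, Python scripts to look and compute and a shell command to move; the robot and the scene stay as the last step left them, time stands still between calls to the robot, and variables do not carry over. Pictures are saved under pics/ and viewed, at most 10 in all, crops included, and the job is handed in when it is done.

```bash
mkdir -p pics; ls; python3 - <<'E'
from rig import robot
import cv2,json,numpy as np
a=robot.camera("top");b=robot.camera("side")
cv2.imwrite("pics/top.png",a[:,:,::-1]);cv2.imwrite("pics/side.png",b[:,:,::-1])
print(robot.sense())
for n in("top","side","wrist"):print(n,robot.get_calibration(n))
E
```

```text
pics
{'clock': 0.1, 'qpos': array([-1.14659712,  0.33283657, -0.06466431,  1.46086459,  0.02160103,
        1.34991521, -0.08848645]), 'qd': array([ 0.00022132, -0.00170066, -0.00043341, -0.00289951,  0.00014675,
       -0.00109006, -0.00141316]), 'joint_efforts': array([ 7.14471953e-04, -6.24541855e+01,  2.40550964e-02, -3.90721464e+01,
       -6.16070791e-02,  3.66045535e-02,  7.43746295e-05]), 'tcp_pos': array([0.26992977, 0.56333685, 0.24051252]), 'orientation': array([-6.95958771e-01, -3.06330583e+00,  2.05722732e-03]), 'wrist_force': array([-0.51475442,  0.63384438, -0.42867767]), 'moment': array([-0.00870731,  0.02781485,  0.0274626 ]), 'grip_force': 0.0, 'grip_width': 0.08708700738353309}
top {'mtx': array([[541.65554284,   0.        , 280.27876252],
       [  0.        , 541.65554284, 208.41229489],
       [  0.        ,   0.        ,   1.        ]]), 'dist': array([0.05373405, 0.        , 0.        , 0.        , 0.        ]), 'world_to_cam': array([[-0.02002385, -0.99965305,  0.01711196,  0.04340578],
       [-0.98037269,  0.01627432, -0.19648036,  0.55924908],
       [ 0.1
[... 431 characters left out ...]
],
       [-0.37595398, -0.52641096, -0.76259433,  0.2982437 ],
       [ 0.44683748,  0.61797631, -0.64687058,  0.84151941],
       [ 0.        ,  0.        ,  0.        ,  1.        ]])}
wrist {'mtx': array([[317.47438728,   0.        , 278.20288506],
       [  0.        , 317.47438728, 213.78802237],
       [  0.        ,   0.        ,   1.        ]]), 'dist': array([-0.04830183,  0.        ,  0.        ,  0.        ,  0.        ]), 'world_to_cam': array([[ 0.43333886,  0.90123004, -0.00135836, -0.62502867],
       [ 0.87023557, -0.41804294,  0.26063414, -0.03131399],
       [ 0.23432347, -0.11412499, -0.96543669,  0.39027955],
       [ 0.        ,  0.        ,  0.        ,  1.        ]])}
```

View pics/top.png

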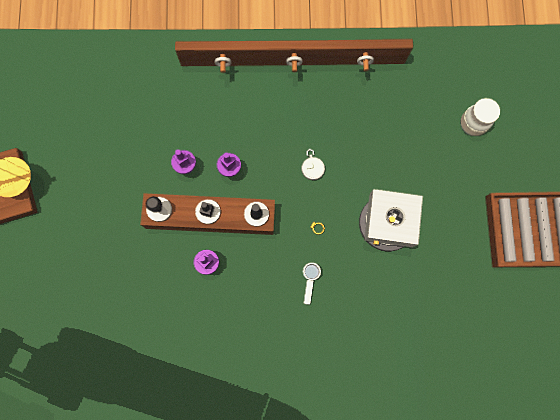

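View pics/side.png

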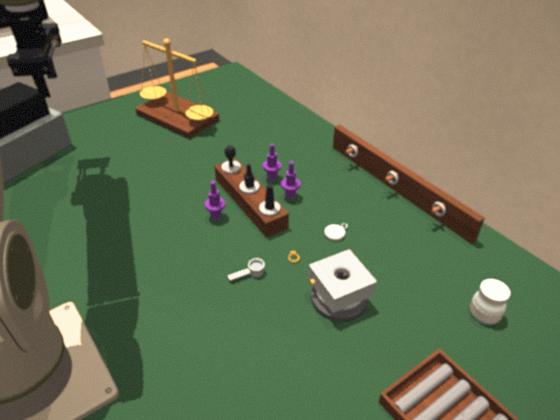

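The top view shows the rack with tools at (158,208) punch, (207,211) square neck and (256,213) plain. The vise bore is at about (395,216), and the side view agrees.

```bash
cat >h.py <<'E'
from rig import robot
import cv2,numpy as np
from scipy.spatial.transform import Rotation as R
def ray(n,uv,z,cal=None):
    c=cal or robot.get_calibration(n);T=c["world_to_cam"]
    p=cv2.undistortPoints(np.array([[uv]],float),c["mtx"],c["dist"])[0,0]
    d=T[:3,:3].T@[p[0],p[1],1];o=-T[:3,:3].T@T[:3,3]
    return o+d*(z-o[2])/d[2]
def tool(dw):  # world shift -> tool axes
    return R.from_rotvec(robot.sense()["orientation"]).inv().apply(dw)
E
python3 - <<'E'
from h import *
a=cv2.imread("pics/top.png")
g=a.min(2)
m=((g>150)*255).astype(np.uint8)
n,l,s,c=cv2.connectedComponentsWithStats(m)
for i in range(1,n):
    if s[i,4]>60: print(s[i],c[i])
for uv,z in [((158,208),.053),((207,211),.053),((256,213),.053),((395,216),.075)]: print(uv,ray("top",uv,z))
for uv,z in [((249,186),.053),((343,272),.075)]: print("side",uv,ray("side",uv,z))
x=cv2.resize(a[185:240,180:235],(400,400),interpolation=2);y=cv2.resize(a[185:250,365:430],(400,400),interpolation=2)
cv2.imwrite("pics/c1.png",np.hstack([x,y]))
E
```

```text
[464  98  36  32 687] [483.03056769 112.66957787]
[302 155  23  24 390] [312.73076923 167.54358974]
[ 368  189   55   55 2227] [395.14818141 216.48944769]
[501 199  15  62 488] [508.23565574 229.3852459 ]
[519 198  16  63 476] [526.59663866 228.78151261]
[538 198  15  63 467] [545.55246253 228.71734475]
[195 200  25  24 257] [206.61478599 212.42412451]
[244 202  25  24 286] [255.41958042 214.45804196]
[146 208  24  13 150] [156.13333333 215.45333333]
[303 263  18  41 381] [310.07086614 279.43832021]
(158, 208) [0.56488427 0.25822292 0.053     ]
(207, 211) [0.55774878 0.16841587 0.053     ]
(256, 213) [0.55247142 0.07815248 0.053     ]
(395, 216) [ 0.53853072 -0.17367892  0.075     ]
side (249, 186) [0.55536194 0.16309823 0.053     ]
side (343, 272) [ 0.54069863 -0.17560221  0.075     ]
```

View pics/c1.png

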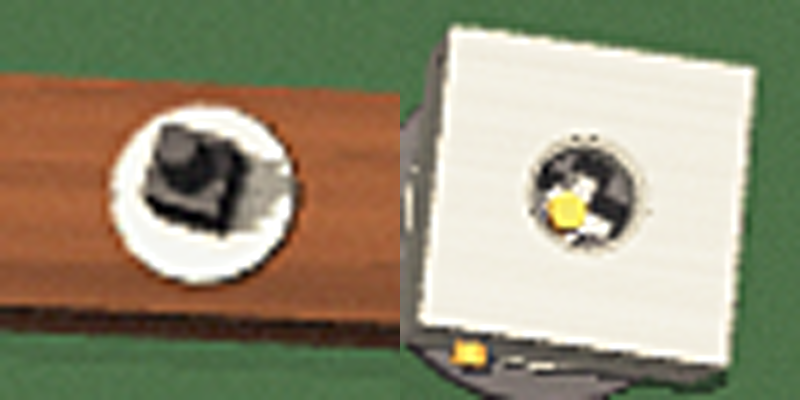

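Left crop: the square neck sits on the collar (centre px 207,211.5), yawed by roughly 15–20°. Right crop: the bore with its slot cross partly visible. The 90 mm spacing matches the rack, so I'll move over the mandrel.

```bash
python3 -m creep '[[-0.58,-0.31,0,0,0,0,-1],[-0.58,-0.31,0,0,0,0,-1],[-0.58,-0.31,0,0,0,0,-1],[-0.58,-0.31,0,0,0,0,-1],[-0.58,-0.31,0,0,0,0,-1]]'
python3 -m creep '[[-0.58,-0.31,0,0,0,0,-1],[-0.58,-0.31,0,0,0,0,-1],[-0.58,-0.31,0,0,0,0,-1],[-0.58,-0.31,0,0,0,0,-1],[-0.58,-0.31,0,0,0,0,-1]]'
python3 -m creep '[[-0.58,-0.31,0,0,0,0,-1],[-0.58,-0.31,0,0,0,0,-1],[-0.58,-0.31,0,0,0,0,-1],[-0.58,-0.31,0,0,0,0,-1],[-0.58,-0.31,0,0,0,0,-1]]'
python3 -m creep '[[0,0,0,0,0,0,-1],[0,0,0,0,0,0,-1]]'
python3 - <<'E'
from h import *
s=robot.sense();c=robot.get_calibration("wrist");a=robot.camera("wrist")
cv2.imwrite("pics/w1.png",a[:,:,::-1]);T=c["world_to_cam"]
print(s["tcp_pos"],s["orientation"],s["qpos"],-T[:3,:3].T@T[:3,3])
for p in [(.5577,.1684,.053),(.5577,.1684,.113)]: print(cv2.projectPoints(np.array([p]),cv2.Rodrigues(T[:3,:3])[0],T[:3,3],c["mtx"],c["dist"])[0])
E
```

```text
clock: 0.6
tcp_pos: [0.3679, 0.4298, 0.2409]
orientation: [-0.696, -3.063, 0.001]
wrist_force: [1.5, 0.4, -0.1]
grip_width: 0.087
grip_force: 0.0
clock: 1.1
tcp_pos: [0.4651, 0.2973, 0.241]
orientation: [-0.696, -3.063, 0.0]
wrist_force: [1.4, 0.7, -0.0]
grip_width: 0.0871
grip_force: 0.0
clock: 1.6
tcp_pos: [0.5623, 0.1648, 0.2409]
orientation: [-0.696, -3.063, 0.0]
wrist_force: [0.9, 0.1, 0.7]
grip_width: 0.0874
grip_force: 0.0
clock: 1.8
tcp_pos: [0.5619, 0.1654, 0.2408]
orientation: [-0.698, -3.062, 0.001]
wrist_force: [-0.6, 0.6, -0.6]
grip_width: 0.0872
grip_force: 0.0
[0.56190528 0.16542048 0.24077345] [-6.98301472e-01 -3.06225375e+00  6.77917215e-04] [-0.57025918  0.24440849  0.24582569  1.58319723 -0.06080951  1.32234782
  0.80595309] [0.49871696 0.19681642 0.38438726]
[[[278.45689925 192.19508428]]]
[[[278.4651866  205.45041306]]]
```

View pics/w1.png

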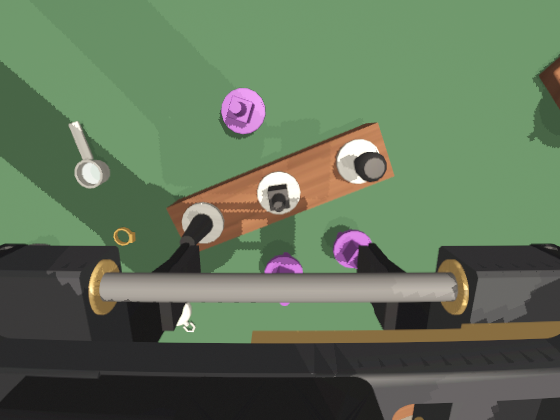

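The collar is exactly at the predicted (279,193), and the neck is nearly aligned with the image axes. I'll crop to get the neck angle.

```bash
python3 - <<'E'
from h import *
a=cv2.imread("pics/w1.png")
g=a[165:220,250:308].min(2)
m=((g>190)*255).astype(np.uint8)
cs,_=cv2.findContours(m,0,1);c=max(cs,key=cv2.contourArea)
h=cv2.convexHull(c);e=cv2.fitEllipse(h);print(e, np.array(e[0])+[250,165]); uv=np.array(e[0])+[250,165]
print(ray("wrist",uv,.053), ray("top",(207,211.5),.053))
cv2.imwrite("pics/c2.png",cv2.resize(a[165:220,250:308],None,fx=10,fy=10,interpolation=2))
E
```

```text
((28.37651824951172, 27.427616119384766), (41.559505462646484, 42.202754974365234), 81.3670883178711) [278.37651825 192.42761612]
[0.5574436  0.16942573 0.053     ] [0.55680869 0.16840972 0.053     ]
```

View pics/c2.png

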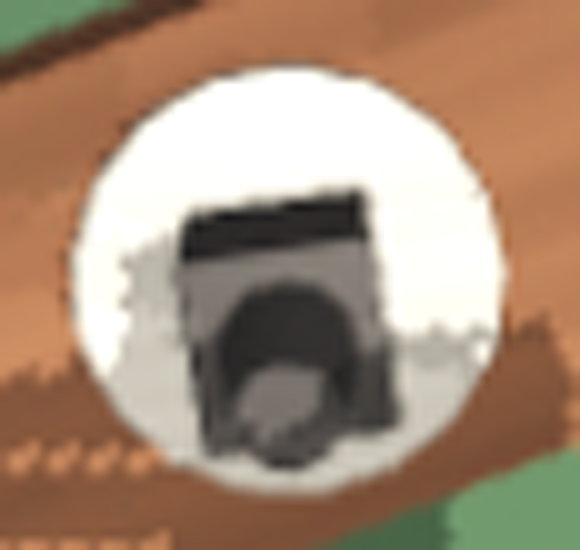

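```bash
python3 - <<'E'
from h import *
P=[np.array(ray("wrist",(250+x/10,165+y/10),z)) for x,y,z in [(180,213,.053),(362,190,.053),(183,262,.084),(370,235,.084)]]
for i in (0,2):
    d=P[i+1]-P[i];print(np.linalg.norm(d),np.degrees(np.arctan2(d[1],d[0])))
E
python3 -m creep '[[0,0,0,0,0,1,-1],[0,0,0,0,0,1,-1],[0,0,0,0,0,1,-1],[0,0,0,0,0,1,-1],[0,0,0,0,0,1,-1]]'
python3 -c "
from h import *
print(robot.sense()['qpos'])"
```

```text
0.019378910801860855 71.62508920271047
0.01816261222343376 72.68155016957161
clock: 2.35
tcp_pos: [0.561, 0.1677, 0.2411]
orientation: [-1.218, -2.895, -0.001]
wrist_force: [-0.3, -0.6, 0.2]
grip_width: 0.0872
grip_force: 0.0
[-0.60541916  0.24437971  0.28323946  1.58533872 -0.07056633  1.32211489
  0.46181517]
```

```bash

python3 -m creep '[[0,0,0,0,0,1,-0.3],[0,0,0,0,0,1,-0.3],[0,0,0,0,0,1,-0.3],[0,0,0,0,0,1,-0.3],[0,0,0,0,0,1,-0.3]]' >/dev/null
python3 -m creep '[[0,0,0,0,0,1,-0.3],[0,0,0,0,0,1,-0.3],[0,0,0,0,0,1,-0.3],[0,0,0,0,0,1,-0.3],[0,0,0,0,0,1,-0.3]]' >/dev/null
python3 -m creep '[[0,0,0,0,0,1,-0.3],[0,0,0,0,0,1,-0.3],[0,0,0,0,0,1,-0.3],[0,0,0,0,0,1,-0.3],[0,0,0,0,0,1,-0.3]]' >/dev/null
python3 -m creep '[[0,0,0,0,0,0.6,-0.3],[0,0,0,0,0,0,-0.3]]'
cat >>h.py <<'E'
def rows(target,yaw_y=None):
    s=robot.sense();Rm=R.from_rotvec(s["orientation"])
    t=Rm.inv().apply(np.array(target)-s["tcp_pos"])/.05
    y=Rm.as_matrix()[:,1];cur=np.degrees(np.arctan2(y[1],y[0]))
    print("tcp",s["tcp_pos"].round(4),"shift units",t.round(3),"yaw_y",cur.round(2),"tilt",np.degrees(np.arccos(-Rm.as_matrix()[2,2])).round(2),"q7",s["qpos"][6].round(2))
    if yaw_y is not None: print("turn z units",((cur-yaw_y)/4).round(2))
E
python3 -c "
from h import *
rows((.5573,.1689,.074),-18)"
```

```text
clock: 4.05
tcp_pos: [0.5612, 0.1675, 0.2411]
orientation: [-2.54, -1.848, 0.0]
wrist_force: [0.0, 0.2, -0.7]
grip_width: 0.0568
grip_force: 0.0
tcp [0.5612 0.1675 0.2411] shift units [ 1.000e-03 -8.000e-02  3.342e+00] yaw_y -17.91 tilt 0.04 q7 -0.6
turn z units 0.02
```

```bash

python3 -m creep '[[0,-0.08,0.5,0,0,0,-0.3],[0,0,0.6,0,0,0,-0.3],[0,0,0.6,0,0,0,-0.3],[0,0,0.5,0,0,0,-0.3],[0,0,0,0,0,0,-0.3]]' 
python3 -m creep '[[0,0,0.4,0,0,0,-0.3],[0,0,0.3,0,0,0,-0.3],[0,0,0.2,0,0,0,-0.3],[0,0,0.2,0,0,0,-0.3],[0,0,0,0,0,0,-0.3]]' 
python3 - <<'E'
from h import *
rows((.5573,.1689,.0745),-18)
cv2.imwrite("pics/w2.png",robot.camera("wrist")[:,:,::-1])
E
```

```text
clock: 4.55
tcp_pos: [0.5556, 0.1676, 0.1279]
orientation: [-2.538, -1.849, 0.009]
wrist_force: [0.0, 0.5, -0.4]
grip_width: 0.0565
grip_force: 0.0
clock: 5.05
tcp_pos: [0.5575, 0.1672, 0.0753]
orientation: [-2.541, -1.847, 0.002]
wrist_force: [-0.3, 0.3, -0.1]
grip_width: 0.0567
grip_force: 0.0
tcp [0.5575 0.1672 0.0753] shift units [ 0.031 -0.014  0.015] yaw_y -17.98 tilt 0.09 q7 -0.55
turn z units 0.0
```

View pics/w2.png

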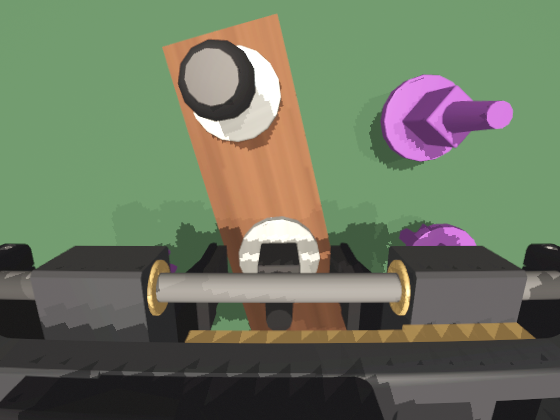

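The neck stands centred and square between the fingers (about 280,255), so I'll close and lift.

```bash

python3 -m creep '[[0.03,-0.01,0,0,0,0,0],[0,0,0,0,0,0,0.3],[0,0,0,0,0,0,0.7],[0,0,0,0,0,0,1],[0,0,0,0,0,0,1]]' 
python3 -m creep '[[0,0,0,0,0,0,1],[0,0,0,0,0,0,1],[0,0,0,0,0,0,1],[0,0,-0.1,0,0,0,1],[0,0,-0.2,0,0,0,1]]'
python3 -m creep '[[0,0,-0.4,0,0,0,1],[0,0,-0.5,0,0,0,1],[0,0,-0.5,0,0,0,1],[0,0,-0.5,0,0,0,1],[0,0,0,0,0,0,1]]'
python3 -c "
from h import *
rows((.5385,-.174,.2))"
```

```text
clock: 5.6
tcp_pos: [0.5581, 0.1689, 0.0764]
orientation: [-2.542, -1.847, -0.0]
wrist_force: [0.2, -0.7, -0.1]
grip_width: 0.0247
grip_force: 0.0
clock: 6.1
tcp_pos: [0.5572, 0.1686, 0.0908]
orientation: [-2.541, -1.846, 0.003]
wrist_force: [-0.6, 0.6, -3.0]
grip_width: 0.0197
grip_force: 29.9
clock: 6.6
tcp_pos: [0.5598, 0.1693, 0.1903]
orientation: [2.541, 1.846, 0.01]
wrist_force: [0.4, 0.6, -2.9]
grip_width: 0.0198
grip_force: 29.9
tcp [0.5598 0.1693 0.1903] shift units [-6.66   1.719 -0.215] yaw_y -18.02 tilt 0.35 q7 -0.59
```

```bash

python3 -m creep '[[-0.3,0.08,-0.05,0,0,0,1],[-0.6,0.15,-0.05,0,0,0,1],[-0.6,0.15,-0.05,0,0,0,1],[-0.6,0.15,-0.05,0,0,0,1],[-0.6,0.15,0,0,0,0,1]]' 
python3 -m creep '[[-0.6,0.15,0,0,0,0,1],[-0.6,0.15,0,0,0,0,1],[-0.6,0.15,0,0,0,0,1],[-0.6,0.15,0,0,0,0,1],[-0.6,0.15,0,0,0,0,1]]' 
python3 -m creep '[[-0.6,0.15,0,0,0,0,1],[-0.6,0.15,0,0,0,0,1],[-0.6,0.1,0,0,0,0,1],[-0.4,0,0,0,0,0,1],[0,0,0,0,0,0,1]]' 
python3 -m creep '[[0,0,0,0,0,0,1],[0,0,0,0,0,0,1]]' 
python3 - <<'E'
from h import *
rows((.5385,-.174,.16))
c=robot.get_calibration("wrist");T=c["world_to_cam"]
a=robot.camera("wrist")[:,:,::-1]
np.savez("w3.npz",a=a,mtx=c["mtx"],dist=c["dist"],T=T)
uv=cv2.projectPoints(np.array([(.5385,-.174,.075)]),cv2.Rodrigues(T[:3,:3])[0],T[:3,3],c["mtx"],c["dist"])[0].ravel();print(uv)
u,v=uv.round().astype(int)
u0,v0=max(u-30,0),max(v-30,0);print(u0,v0)
z=cv2.resize(a[v0:v0+60,u0:u0+60],(400,400),interpolation=2)
cv2.imwrite("pics/c3.png",np.hstack([cv2.resize(a,(400,300))if 0 else cv2.copyMakeBorder(cv2.resize(a,(400,300)),0,100,0,0,0),z]))
E
```

```text
clock: 7.1
tcp_pos: [0.5477, 0.0275, 0.1953]
orientation: [-2.542, -1.845, 0.002]
wrist_force: [0.2, 0.3, -1.8]
grip_width: 0.0195
grip_force: 29.9
clock: 7.6
tcp_pos: [0.5365, -0.1264, 0.195]
orientation: [-2.541, -1.845, 0.003]
wrist_force: [0.9, -1.1, -3.0]
grip_width: 0.0197
grip_force: 29.9
clock: 8.1
tcp_pos: [0.52, -0.2395, 0.1951]
orientation: [-2.547, -1.838, 0.005]
wrist_force: [-0.3, -0.3, -2.1]
grip_width: 0.02
grip_force: 29.9
clock: 8.3
tcp_pos: [0.5228, -0.2343, 0.1955]
orientation: [-2.54, -1.847, 0.001]
wrist_force: [0.1, 0.3, -2.4]
grip_width: 0.0197
grip_force: 29.9
tcp [ 0.5228 -0.2343  0.1955] shift units [ 1.243 -0.072  0.711] yaw_y -17.95 tilt 0.07 q7 0.17
[273.19770168 140.70815729]
243 111
```

View pics/c3.png

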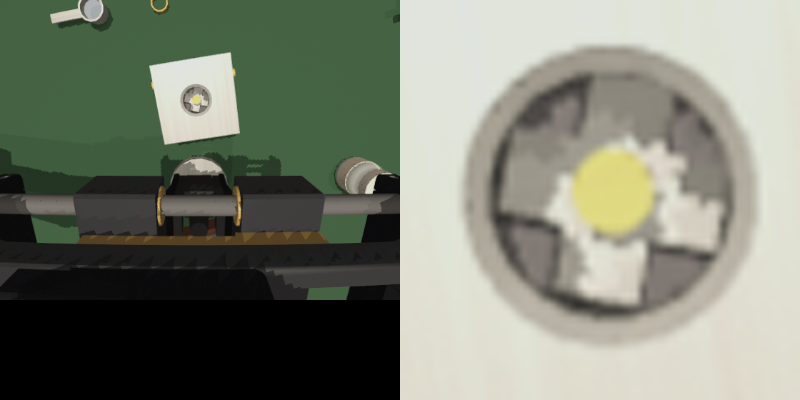

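The bore is seen clearly: rim centre in the crop (610,195), dark ledge quadrants at the corners, and slots turned about 9° clockwise in the image.

```bash
python3 - <<'E'
from h import *
d=np.load("w3.npz");cal=dict(mtx=d["mtx"],dist=d["dist"],world_to_cam=d["T"])
f=lambda x,y,z:ray("wrist",(243+(x-400)/6.667-.43,111+y/6.667-.43),z,cal)
for a,b in [((503,215),(560,228)),((650,245),(715,255)),((590,78),(582,130)),((648,245),(640,300))]:
    v=f(*b,.061)-f(*a,.061);print("ang mod90",np.degrees(np.arctan2(v[1],v[0]))%90)
a=d["a"][111:171,243:303];g=a.min(2).astype(np.uint8)
m=((g<200)*255).astype(np.uint8)
cs,_=cv2.findContours(m,0,1);e=cv2.fitEllipse(max(cs,key=cv2.contourArea));print(e)
uv=np.array(e[0])+[243,111];print(uv,ray("wrist",uv,.075,cal),ray("wrist",uv,.0735,cal))
# vise square centre in top image
t=cv2.imread("pics/top.png")[195:236,375:416].min(2)
cs,_=cv2.findContours(((t<200)*255).astype(np.uint8),0,1);e=cv2.fitEllipse(max(cs,key=cv2.contourArea));print(e,ray("top",np.array(e[0])+[375,195],.075))
c=ray("wrist",uv,.075,cal);rows((c[0],c[1],.19))
E
```

```text
ang mod90 59.26270084367809
ang mod90 63.389546922077216
ang mod90 62.65129785630869
ang mod90 63.63266532253881
((31.053895950317383, 29.018394470214844), (44.32805633544922, 45.09494400024414), 0.05332561209797859)
[274.05389595 140.01839447] [ 0.53933379 -0.17369366  0.075     ] [ 0.53929879 -0.17373581  0.0735    ]
((19.946491241455078, 21.110532760620117), (17.992713928222656, 19.003271102905273), 130.09132385253906) [ 0.53832916 -0.17356962  0.075     ]
tcp [ 0.523  -0.2341  0.1957] shift units [ 1.249 -0.061  0.115] yaw_y -17.92 tilt 0.06 q7 0.17
```

```bash

python3 -m creep '[[0.25,-0.01,0,0,0,0.5,1],[0.35,-0.02,0,0,0,0.6,1],[0.35,-0.02,0,0,0,0.6,1],[0.25,-0.02,0,0,0,0.6,1],[0,0,0,0,0,0.1,1]]' 
python3 -m creep '[[0,0,0.2,0,0,0,1],[0,0,0.3,0,0,0,1],[0,0,0.3,0,0,0,1],[0,0,0.1,0,0,0,1],[0,0,0,0,0,0,1]]' 
python3 -c "
from h import *
rows((.539,-.1737,.145),-27.5)"
```

```text
clock: 8.85
tcp_pos: [0.5424, -0.1749, 0.1959]
orientation: [-2.683, -1.632, -0.001]
wrist_force: [-0.3, 0.6, -2.5]
grip_width: 0.0194
grip_force: 29.9
clock: 9.35
tcp_pos: [0.5407, -0.1781, 0.1498]
orientation: [-2.686, -1.626, 0.003]
wrist_force: [0.0, 0.6, -3.3]
grip_width: 0.0196
grip_force: 29.9
tcp [ 0.5407 -0.1781  0.1498] shift units [ 0.064 -0.071  0.096] yaw_y -27.63 tilt 0.14 q7 -0.08
turn z units -0.03
```

```bash

python3 -m creep '[[0.064,-0.071,0,0,0,0,1],[0,0,0,0,0,0,1],[0,0,0.06,0,0,0,1],[0,0,0.1,0,0,0,1],[0,0,0,0,0,0,1]]' 
python3 - <<'E'
from h import *
rows((.539,-.1737,.127),-27.5)
a=robot.camera("side")[:,:,::-1];b=robot.camera("top")[:,:,::-1]
cv2.imwrite("pics/s4.png",np.hstack([cv2.resize(a[215:325,285:395],(400,400),interpolation=2),cv2.resize(b[150:260,340:450],(400,400),interpolation=2)]))
E
```

```text
clock: 9.85
tcp_pos: [0.5395, -0.1733, 0.1425]
orientation: [-2.687, -1.627, 0.001]
wrist_force: [-0.4, -0.3, -3.3]
grip_width: 0.02
grip_force: 29.9
tcp [ 0.5395 -0.1733  0.1425] shift units [-0.012 -0.005  0.31 ] yaw_y -27.6 tilt 0.05 q7 -0.08
turn z units -0.02
```

View pics/s4.png

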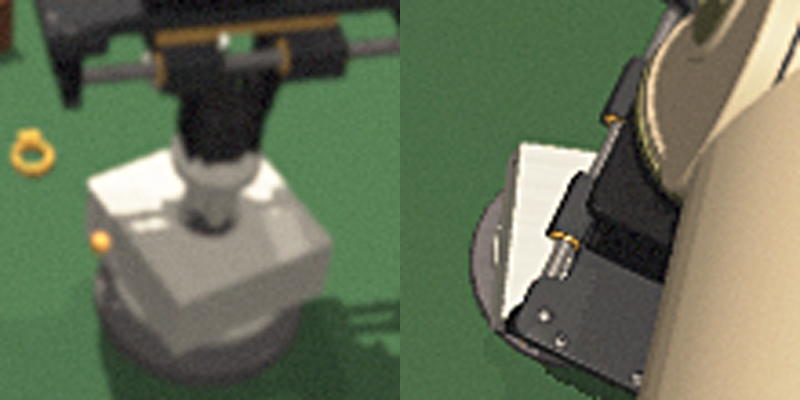

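The side view shows the foot right over the bore at (210,215). I'll lower it gently and watch the force.

```bash

python3 -m creep '[[0,0,0.08,0,0,0,1],[0,0,0.08,0,0,0,1],[0,0,0.08,0,0,0,1],[0,0,0,0,0,0,1]]' 
python3 -m creep '[[0,0,0.06,0,0,0,1],[0,0,0.06,0,0,0,1],[0,0,0,0,0,0,1]]' 
python3 -c "
from h import *
rows((.539,-.1737,.127),-27.5)"
```

```text
clock: 10.35
tcp_pos: [0.5395, -0.1733, 0.1304]
orientation: [-2.687, -1.627, 0.001]
wrist_force: [-1.2, 0.0, -2.9]
grip_width: 0.0201
grip_force: 29.9
clock: 10.65
tcp_pos: [0.5396, -0.1733, 0.1248]
orientation: [-2.687, -1.627, 0.001]
wrist_force: [-0.8, -0.5, -2.9]
grip_width: 0.0199
grip_force: 29.9
tcp [ 0.5396 -0.1733  0.1248] shift units [-0.012 -0.008 -0.045] yaw_y -27.6 tilt 0.04 q7 -0.07
turn z units -0.02
```

```bash

python3 -m creep '[[0,0,0.06,0,0,0,1],[0,0,0,0,0,0,1]]' 
python3 -m creep '[[0,0,0.06,0,0,0,1],[0,0,0,0,0,0,1]]' 
python3 -m creep '[[0,0,0.06,0,0,0,1],[0,0,0,0,0,0,1]]'
```

```text
clock: 10.85
tcp_pos: [0.5397, -0.1734, 0.1219]
orientation: [-2.687, -1.627, 0.0]
wrist_force: [-0.0, -0.3, -1.9]
grip_width: 0.0199
grip_force: 29.9
clock: 11.05
tcp_pos: [0.5397, -0.1734, 0.1188]
orientation: [-2.687, -1.627, 0.0]
wrist_force: [-1.2, 0.3, -2.1]
grip_width: 0.0197
grip_force: 29.9
clock: 11.25
tcp_pos: [0.5397, -0.1733, 0.1158]
orientation: [-2.687, -1.627, 0.001]
wrist_force: [-0.4, -0.6, -2.9]
grip_width: 0.0198
grip_force: 29.9
```

It is past the ledge with no load, so the splines are meshed. Next I'll push against the spring.

```bash

python3 -m creep '[[0,0,0.06,0,0,0,1],[0,0,0,0,0,0,1]]' 
python3 -m creep '[[0,0,0.06,0,0,0,1],[0,0,0,0,0,0,1]]' 
python3 -m creep '[[0,0,0.06,0,0,0,1],[0,0,0,0,0,0,1]]' 
python3 -m creep '[[0,0,0.03,0,0,0,1],[0,0,0,0,0,0,1]]'
```

```text
clock: 11.45
tcp_pos: [0.5402, -0.1735, 0.1134]
orientation: [2.687, 1.627, 0.001]
wrist_force: [-1.3, 0.5, 3.7]
grip_width: 0.0199
grip_force: 29.9
clock: 11.65
tcp_pos: [0.5401, -0.1735, 0.1104]
orientation: [2.687, 1.627, 0.001]
wrist_force: [-1.6, -0.0, 4.7]
grip_width: 0.0199
grip_force: 29.9
clock: 11.85
tcp_pos: [0.5402, -0.1735, 0.1075]
orientation: [2.687, 1.627, 0.001]
wrist_force: [-1.6, 0.9, 7.1]
grip_width: 0.0196
grip_force: 29.9
clock: 12.05
tcp_pos: [0.5402, -0.1736, 0.1064]
orientation: [2.687, 1.627, 0.001]
wrist_force: [-1.9, 0.6, 7.4]
grip_width: 0.0194
grip_force: 29.9
```

```bash

python3 -m creep '[[0,0,0.02,0,0,0,1],[0,0,0,0,0,0,1]]' 
python3 -m creep '[[0,0,0.02,0,0,0,1],[0,0,0,0,0,0,1]]'
python3 -m creep '[[0,0,0.02,0,0,0,1],[0,0,0,0,0,0,1]]'
```

```text
clock: 12.25
tcp_pos: [0.5402, -0.1736, 0.1063]
orientation: [-2.687, -1.627, -0.002]
wrist_force: [-7.2, 2.9, 19.3]
grip_width: 0.0197
grip_force: 29.9
clock: 12.45
tcp_pos: [0.5402, -0.1736, 0.1062]
orientation: [-2.687, -1.627, -0.003]
wrist_force: [-12.4, 4.2, 30.8]
grip_width: 0.02
grip_force: 30.0
clock: 12.65
tcp_pos: [0.5403, -0.1735, 0.1059]
orientation: [-2.686, -1.627, -0.003]
wrist_force: [-15.7, 5.1, 38.0]
grip_width: 0.0198
grip_force: 30.0
```

```bash

python3 -m creep '[[0,0,-0.02,0,0,0,1],[0,0,0,0,0,0,1],[0,0,0,0,0,0,1],[0,0,0,0,0,0,1]]' 
python3 - <<'E'
from h import *
rows((.539,-.1737,.106),-27.5)
a=robot.camera("side")[:,:,::-1]
cv2.imwrite("pics/s5.png",cv2.resize(a[215:325,285:395],(500,500),interpolation=2))
E
```

```text
clock: 13.05
tcp_pos: [0.5403, -0.1735, 0.1059]
orientation: [-2.687, -1.627, -0.003]
wrist_force: [-11.2, 3.9, 26.0]
grip_width: 0.0198
grip_force: 30.0
tcp [ 0.5403 -0.1735  0.1059] shift units [-0.015 -0.021 -0.002] yaw_y -27.6 tilt 0.1 q7 -0.06
turn z units -0.03
```

View pics/s5.png

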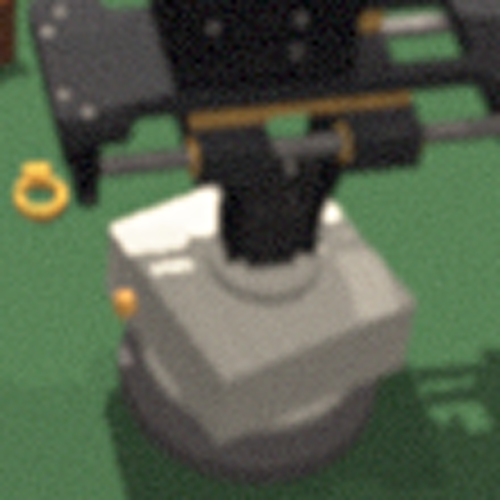

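The collar lies flat on the vise top (around 265,275). The gripper is still holding and pressing down with about 26 N, so I'll hand it in.

```bash
python3 -c "
from rig import robot
print(robot.job_done())"
```

```text
the job is handed in; nothing more can be done
None
```

I handed the job in with the square-neck mandrel meshed and its collar flat on the vise, still gripped (30 N) and pressed down (about 26 N). The slot angle came from a wrist-camera view down the bore, so it meshed on the first push and I never turned it to feel for the splines. I steered clear of the other items but took no final picture of them, and no verdict came back.

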